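Shim the rocking mosaic grinder

ROBOT

A 6-joint arm with a two-finger parallel gripper is mounted at the origin on the work surface. World frame = base frame: x ahead of the robot, y to its left, z up, the work surface at z = 0. Lengths are in mm, angles in rad, forces in N, time in s.
With the tool pointing down it reaches from about 300 to 775 mm from the base axis. Payload 14.6 kg.
Tool frame: the origin (TCP) lies midway between the tips of the shut fingers; the grasp point (between the pads) lies 19 mm behind it (manip.grip_point_offset is the distance from the TCP to the grasp point, in mm); x points along the fingers, z is the direction in which the jaws open and shut, and the axes are right-handed (so a half turn about x gives the same grasp; the last joint's range is limited). The gripper opens to 94 mm and grips with 3 to 60 N. Pads are 16 mm wide; open, the fingers measure 119 mm over their backs; the gripper's body (75 mm by 177 mm) begins 78 mm behind the grasp point.
Start: joints at [-0.067, 0.3, 1.521, -0, 1.321, -0.067], TCP at [549.99, -0.002, 176.446] pointing down, gripper open.
Joint ranges: [-3.03, 3.03], [-0.79, 2.21], [0.23, 2.52], [-1.04, 4.18], [0, 3.07], [-2.55, 2.55]. Speed limits (rad/s): [2.22, 2.22, 2.57, 3.14, 3.14, 3.14].

INTERFACE

Orientations are given as [roll, pitch, yaw] about the fixed x, y, z axes, in that order (R = Rz(yaw) Ry(pitch) Rx(roll)).
In Python, from cell import manip, camera, calibration, order gives the robot as it stands.
- The arm moves only by the tool jog_arm, never from a script. Its arguments are lists of equal length, an entry for each row: "turn": the turn, a rotation vector about the tool's x, y, z in degrees, a list of three; "dp": the shift along the tool's x, y, z in cm, a list of three; "gripper": the closure, from 0 (fully open) to 1 (shut). In form: {"turn": [[ax, ay, az], ...], "dp": [[tx, ty, tz], ...], "gripper": [gripper, ...]}. A call has 1 to 8 rows; each row shifts and turns the pose as measured when the row begins, along the tool's axes as they then stand; what a row does not reach is not made up. A row lasts 1/8 s, in which the tool goes at most 62.5 mm and 10.7 degrees, less where a joint would pass 70% of its speed; a pose out of reach is approached as far as the arm can. A call is refused whole if a number of a shift passes 6.25 or a number of a turn 10.7, either way. A call with a gripper value outside its range is refused whole. The fingers move at their own pace and stop on an object; "grip_force" is the grip in N (left out, the last holds). Time passes only in rows, so rows that do not move let the fingers close. It gives the time, the measured TCP pose, the force and the opening at its end, in the units of the state.
- manip.read_state(): the state, without advancing time (a new reading comes with each control period).
- camera(name): name is "scene" or "side" or "wrist"; returns (picture, depth): 420x560x3 uint8, red, green, blue; 420x560 float32, mm along the optical axis (not along the pixel's ray), 0 where there is no reading.
- calibration(name): a dict with "K" (3x3 intrinsics, pixels), "distortion" ([k1, k2, p1, p2, k3] as OpenCV has them; the pictures are not rectified), "world_from_camera" (4x4, takes a point from camera to world coordinates). Camera axes: x right, y down, z forward; pixel columns grow to the right and rows downward; lengths in mm; the calibration is good to about 2 mm. A picture is of the moment at which its call begins: read the wrist's pose just before it. calibration takes no time and is no camera call; for the wrist camera it gives the pose at the moment of the call.
- order.sign_off(): hands the job in, once; it reports no verdict.
The state is a dict: "clock": time; "joints": joint angles; "qd": joint speeds; "effort": joint torques, N m; "eef_pos": TCP position; "eef_rot": TCP orientation; "wrist_force": force on the tool from outside, world axes, zero at the start; "moment": the same for the moment, N m; "finger_gap": finger opening in mm.
Only numpy, scipy, OpenCV 4.12 (cv2) and the standard library are available. Lean on these libraries where they do the work, as an engineer would, in place of code of your own. Each camera call takes 0.05 s, during which the arm holds its last target.

TASK

The little bench grinder rocks because one of its four feet is worn short. With your fingertips slide the wooden wedge along the bench, thin end first, in under the worn foot until it is snug and takes up the gap, without jacking the grinder up; then press down firmly (about 10 N) on the corner of the grinder's deck above that foot to check that it no longer rocks, and move clear. Only push: do not pick up the wedge or the grinder, do not shove the grinder about, and leave the other things where they lie.

Things in the scene. Friction and masses are not known exactly. Their poses are not given: they have to be found in the camera images.
- grinder: loose bench grinder, about 4.8 kg. Origin: centre of underside, bench level. Housing 200 (x) x 170 (y) mm, flat deck 106 mm up, 32 mm bit in its middle, clear guard 65 mm high on its -x edge. Rubber feet 26 mm across at x +-85, y +-112 mm under lugs reaching y +-128 mm, 16 mm up; the one at (+85, +112) is worn short. 4 to 6 N on the deck above it starts the grinder tipping that way.
- foot_pad (a point): centre of the flat underside of the worn foot (26 mm across). Its height is the gap to be filled: 5 to 9 mm, different each time. Axes as the grinder's.
- deck_corner (a point): point on top of the grinder's flat deck near the corner above the worn foot, 20 mm in from the two edges (grinder frame 80, 65, 106 mm): the place to press
- shim: loose smooth beech wedge, 60 g, 120 mm long (x), 45 mm wide (y), 18 mm thick at its -x end tapering evenly to 1.5 mm at +x. Origin: centre of underside. Starts off the grinder's +y side, thin end roughly towards the worn foot, tip 30 to 70 mm short of it, up to 30 mm aside, up to 0.3 rad askew. Pushed in along the grinder's -y it resists once snug (3 N and rising), then stays put by friction.
- hammer: bystander: mosaic hammer, wooden handle, curved steel head, 230 mm long (x), 175 mm across the head, 26 mm high; lies off the grinder's -y side. Origin below its middle
- spatula: bystander: spatula with turned wooden handle, 245 mm long (x), 20 mm high; lies about 165 mm to the +x side of the shim's path. Origin near its middle
- tub: bystander: clear plastic tub of black stones, 112 mm across, 85 mm high, beyond the grinder's +x side. Origin: centre of its underside
- glue: bystander: white bottle, 60 mm across, 150 mm high, beyond the grinder's +x side. Origin: centre of its underside
Not all that is in view belongs to the job. Several things have the shape of the shim; the one meant has the colours described above.

How it is judged (in metres and radians):
On the way, in this order (a step that is already met when the one before it is completed fails the run):
1. the wedge's thin end has gone in under the worn foot (x of foot_pad in the frame of shim below 0.055 m and y of foot_pad in the frame of shim between -0.025 and 0.025 m), for 0.1 s.
2. the deck corner above the worn foot is pressed with more than 6 N and the grinder stays put, the wedge carrying the foot (contact force between the fingers and grinder above 6 N and horizontal distance between the grasp point and deck_corner below 0.05 m and contact force between shim and grinder above 1.5 N and angle between grinder's own z axis and vertical below 0.012 rad), for 0.2 s.
At the end, for the whole second after the job is handed in: The wedge lies flat on the bench under the worn foot (foot centre within 25 mm of the wedge's centre line) and carries it (more than 0.3 N between them), the grinder is level within 0.012 rad (about 1.5 mm at the foot) and within 20 mm of where it stood, and all is at rest (contact force between shim and grinder above 0.3 N and y of foot_pad in the frame of shim between -0.025 and 0.025 m and angle between grinder's own z axis and vertical below 0.012 rad and angle between shim's own z axis and vertical below 0.03 rad and height (world z) of shim below 0.003 m and distance of grinder from where it was at the start of the episode below 0.02 m and linear speed of each of grinder, shim below 0.01 m/s); the robot touches nothing.
It fails at once if the wedge is lifted off the bench (height (world z) of shim above 0.012 m).
It fails at once if the grinder is lifted or tipped up (height (world z) of grinder above 0.012 m or angle between grinder's own z axis and vertical above 0.12 rad).
It fails at once if the grinder is shoved along the bench by more than 30 mm (distance of grinder from where it was at the start of the episode above 0.03 m).
It fails at once if one of the other things is shifted by more than 30 mm (distance of any of hammer, spatula, tub, glue from where it was at the start of the episode above 0.03 m).
It also fails if it takes over 64 s, if anything falls off the work surface, if the arm or the gripper's body presses on something with over 40 N, if the wrist force passes 120 N, or if a joint passes its speed limit or range.

## Working session

There is one attempt and no reset: what is moved stays moved. The work goes in short steps, Python scripts to look and compute and a tool call to move; the robot and the scene stay as the last step left them, time stands still between calls to the robot, and variables do not carry over. Pictures are saved under pics/ and viewed, and the job is handed in when it is done.

Besides the shell and the picture viewer there is one more tool, called by a JSON object that holds its "api" and its "payload", one argument or row to a line. jog_arm: Moves the arm, as the interface text tells. Its arguments: {"type":"object","properties":{"turn":{"type":"array","items":{"type":"array","items":{"type":"number"}}},"dp":{"type":"array","items":{"type":"array","items":{"type":"number"}}},"gripper":{"type":"array","items":{"type":"number"}},"grip_force":{"type":"number"}},"required":["turn","dp","gripper"]}

```bash
mkdir -p pics; ls; python3 - <<'E'
from cell import manip,camera,calibration
import cv2,numpy as np
for n in ("scene","side","wrist"):
    p,d=camera(n); cv2.imwrite(f"pics/{n}0.png",p[:,:,::-1]); np.save(f"pics/{n}0.npy",d)
    c=calibration(n); print(n,np.round(c["K"],1).tolist(),np.round(c["distortion"],3),np.round(c["world_from_camera"],3).tolist())
print(manip.read_state(),manip.grip_point_offset)
E
```

```text
pics
scene [[398.5, 0.0, 270.9], [0.0, 398.5, 212.9], [0.0, 0.0, 1.0]] [-0.021  0.     0.     0.     0.   ] [[0.292, 0.687, -0.666, 1176.748], [0.956, -0.197, 0.216, -194.37], [0.017, -0.7, -0.714, 705.172], [0.0, 0.0, 0.0, 1.0]]
side [[513.2, 0.0, 276.7], [0.0, 513.2, 206.7], [0.0, 0.0, 1.0]] [0.026 0.    0.    0.    0.   ] [[0.871, -0.329, 0.364, 220.696], [-0.491, -0.609, 0.623, -660.379], [0.017, -0.721, -0.692, 815.313], [0.0, 0.0, 0.0, 1.0]]
wrist [[292.1, 0.0, 276.3], [0.0, 292.1, 208.5], [0.0, 0.0, 1.0]] [-0.027  0.     0.     0.     0.   ] [[1.0, -0.0, 0.0, 550.155], [-0.0, -0.972, -0.235, 67.034], [0.0, 0.235, -0.972, 384.047], [0.0, 0.0, 0.0, 1.0]]
{'clock': 0.15, 'joints': array([-6.66264103e-02,  3.00326615e-01,  1.52143811e+00, -1.91695045e-05,
        1.32067664e+00, -6.65796496e-02]), 'qd': array([-1.14810854e-03, -1.98875956e-03, -7.23325422e-04,  2.79647548e-04,
        1.93788571e-04, -4.33878371e-05]), 'effort': array([-2.50185103e-04, -5.31960297e+01, -3.52822959e+01,  7.07691838e-02,
        2.35654798e-02, -3.66386917e-05]), 'eef_pos': array([ 5.49780671e+02, -8.40183472e-03,  1.76026074e+02]), 'eef_rot': array([3.09688862, 1.56994742, 3.09684661]), 'wrist_force': array([0.15717507, 0.12296548, 0.28868627]), 'moment': array([-0.0010089 ,  0.0565459 , -0.01303948]), 'finger_gap': 93.97491171922445} 18.8
```

View pics/scene0.png

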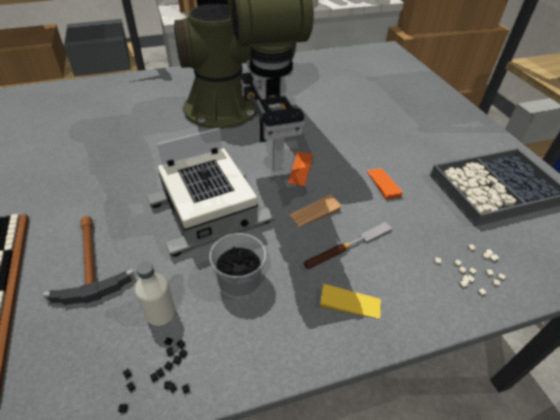

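View pics/side0.png

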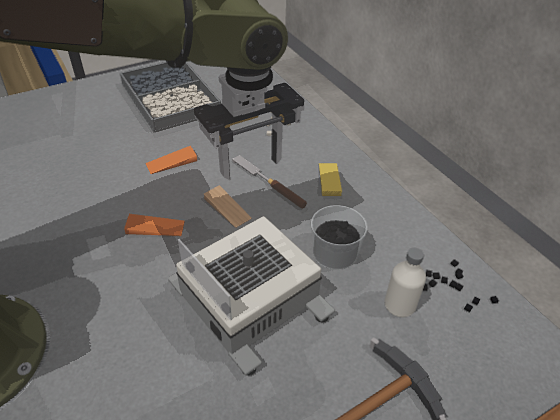

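View pics/wrist0.png

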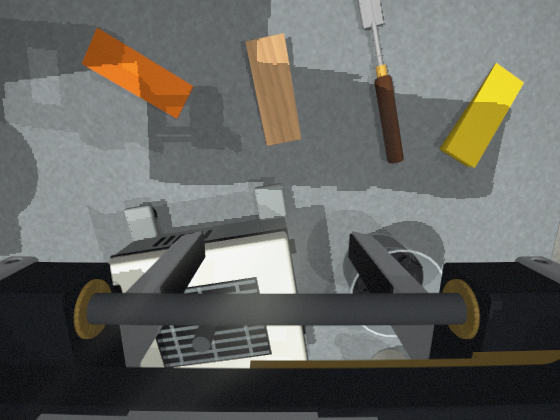

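```bash
cat > h.py <<'E'
import numpy as np,cv2
from cell import manip,camera,calibration
def ray(c,uv):
    uv=np.array(uv,float).reshape(-1,1,2)
    n=cv2.undistortPoints(uv,np.array(c["K"]),np.array(c["distortion"])).reshape(-1,2)
    T=np.array(c["world_from_camera"]); return T[:3,3],np.c_[n,np.ones(len(n))]@T[:3,:3].T
def atz(c,uv,z):
    o,r=ray(c,uv); return o+r*((z-o[2])/r[:,2])[:,None]
def dep(c,uv,d):
    o,r=ray(c,uv); return np.array([o+r[i]*d[int(round(v)),int(round(u))] for i,(u,v) in enumerate(uv)])
def crop(p,box,s,name):
    x0,y0,x1,y1=box; cv2.imwrite(name,cv2.resize(p[y0:y1,x0:x1,::-1],None,fx=s,fy=s,interpolation=cv2.INTER_CUBIC))
E
python3 - <<'E'
import cv2
a=cv2.imread("pics/wrist0.png");b=cv2.imread("pics/side0.png")
cv2.imwrite("pics/w0c.png",cv2.resize(a[20:300,90:350],None,fx=2.1,fy=2.1,interpolation=2)) 
cv2.imwrite("pics/s0c.png",cv2.resize(b[170:400,160:370],None,fx=2.6,fy=2.6,interpolation=2))
E
```

```text
(no output)
```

View pics/w0c.png

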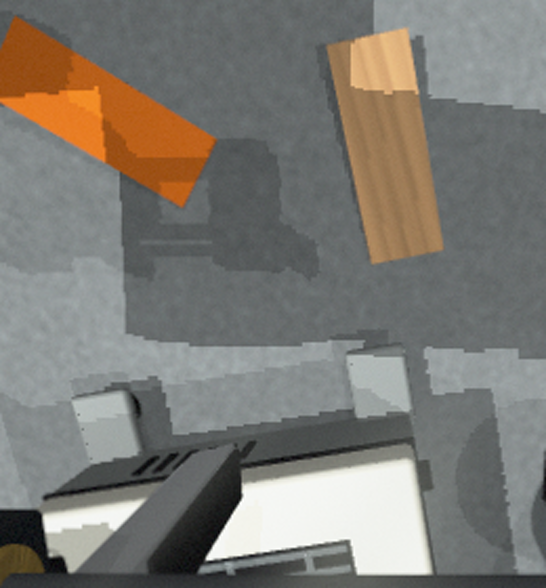

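View pics/s0c.png

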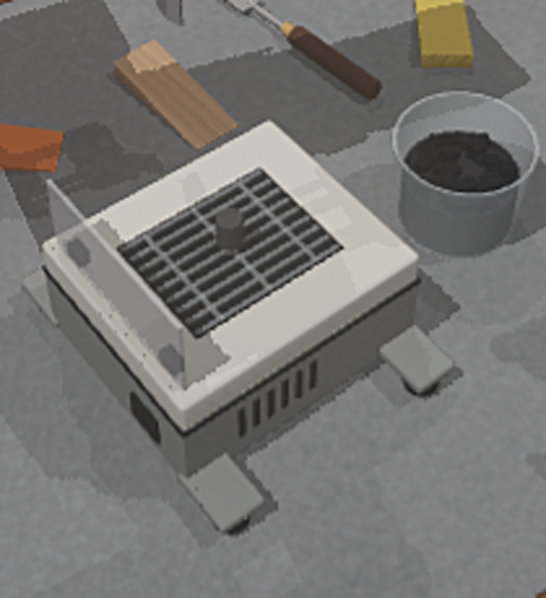

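```bash
python3 - <<'E'
from h import *
np.set_printoptions(suppress=True,precision=1)
c=calibration("wrist");d=np.load("pics/wrist0.npy")
cv=lambda L:[(90+x/2.1,20+y/2.1) for x,y in L]
print("thick18",atz(c,cv([(328,45),(408,28)]),18))
print("thin1.5",atz(c,cv([(372,263),(442,249)]),1.5))
print("lug16",atz(c,cv([(347,352),(402,346),(411,412),(357,419)]),16))
print("lugL16",atz(c,cv([(73,400),(130,391)]),16))
print("deck",atz(c,cv([(413,446),(43,498),(433,572)]),106))
print(dep(c,cv([(340,55),(400,40),(378,255),(435,243),(380,380),(352,360),(380,350),(350,500),(400,460),(300,300)]),d))
s=calibration("side");ds=np.load("pics/side0.npy")
sv=lambda L:[(160+x/2.6,170+y/2.6) for x,y in L]
print("side deck corners (268,122) (419,262) (180,425) (43,245)",atz(s,sv([(268,122),(419,258),(182,425),(43,243)]),106))
print(dep(s,sv([(268,135),(405,260),(185,412),(70,265)]),ds))
print("side thick18",atz(s,sv([(113,63),(153,40)]),18),"thin",atz(s,sv([(237,125),(199,147)]),1.5))
E
```

```text
thick18 [[515.9 175.   18. ]
 [559.3 183.4  18. ]]
thin1.5 [[538.5  58.2   1.5]
 [581.   66.5   1.5]]
lug16 [[523.3   5.6  16. ]
 [556.7   9.3  16. ]
 [562.4 -32.1  16. ]
 [528.8 -36.6  16. ]]
lugL16 [[351.9 -24.3  16. ]
 [388.4 -18.6  16. ]]
deck [[560.5 -24.6 106. ]
 [379.2 -51.5 106. ]
 [571.1 -91.1 106. ]]
[[522.2 170.4  16.7]
 [555.  178.   16.1]
 [542.2  62.9   2.3]
 [576.6  70.    2.9]
 [543.5  -9.6  26. ]
 [527.    2.6  26.7]
 [543.5   8.4  25.4]
 [530.1 -52.1 106.2]
 [554.4 -32.5 103.5]
 [493.5  35.7   0.1]]
side deck corners (268,122) (419,262) (180,425) (43,245) [[ 556.4  -34.9  106. ]
 [ 584.7 -199.5  106. ]
 [ 386.7 -239.6  106. ]
 [ 365.4  -64.7  106. ]]
[[ 549.5  -47.6  106.8]
 [ 574.1 -198.   108.5]
 [ 393.2 -229.9  102. ]
 [ 373.9  -92.7  107.6]]
side thick18 [[512.8 172.6  18. ]
 [556.6 183.8  18. ]] thin [[580.7  66.7   1.5]
 [540.4  58.7   1.5]]
```

```bash
python3 - <<'E'
from h import *
np.set_printoptions(suppress=True,precision=1)
c=calibration("wrist");s=calibration("side")
cv=lambda L:[(90+x/2.1,20+y/2.1) for x,y in L]
sv=lambda L:[(160+x/2.6,170+y/2.6) for x,y in L]
print("lug26",atz(c,cv([(347,352),(402,346),(411,412),(357,419)]),26))
print("lugL26",atz(c,cv([(73,400),(130,391)]),26))
print("side lugs",atz(s,sv([(455,363),(418,386),(265,495),(228,520)]),26))
from scipy.optimize import least_squares
W=atz(s,sv([(268,122),(419,258),(182,425),(43,243)]),106)[:,:2]
B=np.array([[100,85],[100,-85],[-100,-85],[-100,85.]])
f=lambda p:((np.c_[np.cos(p[2])*B[:,0]-np.sin(p[2])*B[:,1],np.sin(p[2])*B[:,0]+np.cos(p[2])*B[:,1]]+p[:2])-W).ravel()
r=least_squares(f,[470,-130,.16]);print(r.x.round(3),r.fun)
print(manip.read_state()["eef_rot"])
from scipy.spatial.transform import Rotation as R
print(R.from_euler("xyz",manip.read_state()["eef_rot"]).as_matrix())
E
```

```text
lug26 [[524.    7.3  26. ]
 [556.5  10.8  26. ]
 [562.1 -29.4  26. ]
 [529.4 -33.8  26. ]]
lugL26 [[357.3 -21.8  26. ]
 [392.8 -16.3  26. ]]
side lugs [[ 596.2 -239.7   26. ]
 [ 562.8 -243.2   26. ]
 [ 430.  -265.2   26. ]
 [ 401.  -269.2   26. ]]
[ 473.3 -134.7    0.2] [ 1.7  0.4  1.1 -2.7  1.8  4.8 -4.6 -2.4]
[3.1 1.6 3.1]
[[-0.  0.  1.]
 [ 0.  1. -0.]
 [-1.  0. -0.]]
```

{"api": "jog_arm", "payload": {
  "turn": [
    [10.1,0,0],
    [10.1,0,0],
    [10.1,0,0],
    [10.1,0,0],
    [10.1,0,0],
    [10.1,0,0],
    [10.1,0,0],
    [10.1,0,0]
  ],
  "dp": [
    [0,0,0],
    [0,0,0],
    [0,0,0],
    [0,0,0],
    [0,0,0],
    [0,0,0],
    [0,0,0],
    [0,0,0]
  ],
  "gripper": [0.47,0.47,0.47,0.47,0.47,0.47,0.47,0.47]
}}

```text
clock: 1.15
eef_pos: [548.7, 0.1, 173.9]
eef_rot: [-1.766, 1.566, 3.063]
wrist_force: [0.8, 0.2, -0.5]
finger_gap: 50.1
```

```bash
cat >> h.py <<'E'
from scipy.spatial.transform import Rotation as R
PAD=np.array([542,-7.5]); YAW=.16
XG=np.array([np.cos(YAW),np.sin(YAW)]);YG=np.array([-np.sin(YAW),np.cos(YAW)])
def plan(tx,ty,tz,zaxis=None):
    """shift (cm, tool axes) to the target, and remaining turn (deg rotvec, tool)"""
    s=manip.read_state();M=R.from_euler("xyz",s["eef_rot"]).as_matrix()
    d=M.T@(np.array([tx,ty,tz])-s["eef_pos"])/10
    e=s["eef_pos"][:2]-PAD
    print("t",round(s["clock"],2),"pos",s["eef_pos"].round(1),"rel pad xg,yg",round(float(e@XG),1),round(float(e@YG),1),"F",s["wrist_force"].round(1),"gap",round(float(s["finger_gap"]),1),"dp cm",d.round(2))
    if zaxis is not None:
        z=np.array([*zaxis,0.]);x=np.array([0,0,-1.]);D=np.c_[x,np.cross(z,x),z]
        print("turn",np.degrees(R.from_matrix(M.T@D).as_rotvec()).round(2))
E
python3 - <<'E'
from h import *
plan(586.6,143.3,174,-YG)
E
```

```text
t 1.15 pos [5.487e+02 1.000e-01 1.739e+02] rel pad xg,yg 7.8 6.5 F [ 0.8  0.2 -0.5] gap 50.1 dp cm [ -0.02   5.42 -13.78]
turn [-2.54 -0.06  0.29]
```

{"api": "jog_arm", "payload": {
  "turn": [
    [0,0,0],
    [0,0,0],
    [0,0,0],
    [0,0,0],
    [0,0,0],
    [-2,0,0],
    [0,0,0]
  ],
  "dp": [
    [0,1,-2.5],
    [0,1,-2.5],
    [0,1,-2.5],
    [0,1,-2.5],
    [0,1,-2.5],
    [0,0.5,-1],
    [0,0,0]
  ],
  "gripper": [0.47,0.47,0.47,0.47,0.47,0.47,0.47]
}}

```text
clock: 2.02
eef_pos: [588.4, 143.8, 171.8]
eef_rot: [-1.688, 1.562, -3.11]
wrist_force: [0.2, -0.0, 0.5]
finger_gap: 49.6
```

```bash
python3 - <<'E'
from h import *
plan(586.6,143.3,4,-YG)
p,d=camera("wrist");cv2.imwrite("pics/w1.png",p[:,:,::-1]);np.save("pics/w1.npy",d)
E
```

```text
t 2.02 pos [588.4 143.8 171.8] rel pad xg,yg 70.0 142.0 F [ 0.2 -0.   0.5] gap 49.6 dp cm [16.79 -0.05  0.04]
turn [-0.63 -0.06  0.49]
```

View pics/w1.png

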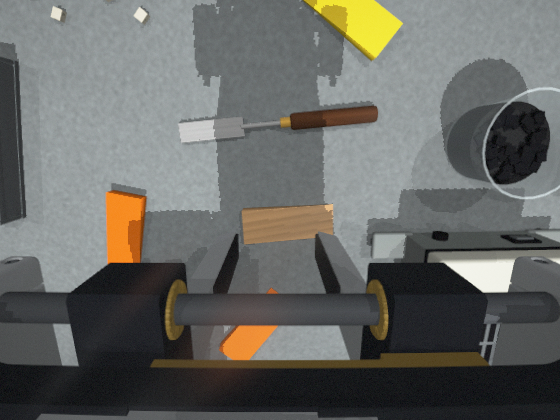

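```bash
python3 - <<'E'
from h import *
np.set_printoptions(suppress=True,precision=1)
c=calibration("wrist")
for n,P in (("thick",atz(c,[(242,209),(245,243)],18)),("thin",atz(c,[(331.5,205),(335,236)],1.5)),("lug",atz(c,[(372,235),(373,256)],26))):
    print(n,P,(P[:,:2]-PAD)@XG,(P[:,:2]-PAD)@YG)
E
```

```text
thick [[561.  183.   18. ]
 [515.8 173.6  18. ]] [49.1  3. ] [185. 183.]
thin [[579.6  67.3   1.5]
 [537.5  54.2   1.5]] [49.   5.4] [67.8 61.6]
lug [[553.6  13.8  26. ]
 [525.5   6.   26. ]] [ 14.8 -14.1] [19.2 15.9]
```

{"api": "jog_arm", "payload": {
  "turn": [
    [0,0,0.4],
    [0,0,0],
    [0,0,0],
    [0,0,0],
    [-0.6,0,0],
    [0,0,0],
    [0,0,0]
  ],
  "dp": [
    [4,0,0],
    [4,0,0],
    [4,0,0],
    [2.5,0,0],
    [1.2,0,0],
    [0.6,0,0],
    [0,0,0]
  ],
  "gripper": [0.47,0.47,0.47,0.47,0.47,0.47,0.47]
}}

```text
clock: 2.95
eef_pos: [589.0, 137.6, 7.0]
eef_rot: [1.704, 1.568, 0.286]
wrist_force: [0.2, 0.2, 0.5]
finger_gap: 49.7
```

```bash
python3 - <<'E'
from h import *
t=PAD+30.5*XG+142*YG
plan(*t,4,-YG)
E
```

```text
t 2.95 pos [589.  137.6   7. ] rel pad xg,yg 69.5 135.8 F [0.2 0.2 0.5] gap 49.7 dp cm [ 0.29 -3.9  -0.6 ]
turn [-0.39 -0.02 -0.16]
```

{"api": "jog_arm", "payload": {
  "turn": [
    [-0.4,0,0],
    [0,0,0],
    [0,0,0],
    [0,0,0],
    [0,0,0],
    [0,0,0],
    [0,0,0],
    [0,0,0]
  ],
  "dp": [
    [0.25,-0.3,-0.6],
    [0,-0.5,0],
    [0,-0.5,0],
    [0,-0.5,0],
    [0,-0.5,0],
    [0,-0.5,0],
    [0,-0.5,0],
    [0,0,0]
  ],
  "gripper": [0.47,0.47,0.47,0.47,0.47,0.47,0.47,0.47]
}}

```text
clock: 3.95
eef_pos: [553.9, 138.6, 6.5]
eef_rot: [1.639, 1.565, 0.229]
wrist_force: [0.5, 0.4, 0.2]
finger_gap: 49.9
```

```bash
python3 - <<'E'
from h import *
t=PAD+30.5*XG+142*YG
plan(*t,4,-YG)
E
```

```text
t 3.95 pos [553.9 138.6   6.5] rel pad xg,yg 35.1 142.3 F [0.5 0.4 0.2] gap 49.9 dp cm [ 0.25 -0.46  0.03]
turn [ 0.05 -0.02 -0.36]
```

{"api": "jog_arm", "payload": {
  "turn": [
    [0,0,0],
    [0,0,0]
  ],
  "dp": [
    [0,-0.45,0],
    [0,0,0]
  ],
  "gripper": [0.47,0.47]
}}

```text
clock: 4.2
eef_pos: [549.3, 137.8, 6.5]
eef_rot: [1.63, 1.565, 0.22]
wrist_force: [-0.1, 0.2, 0.0]
finger_gap: 49.7
```

```bash
python3 - <<'E'
from h import *
t=PAD+30.5*XG+142*YG
plan(*t,4,-YG)
for n in ("wrist","side","scene"):
    p,d=camera(n);cv2.imwrite(f"pics/{n}2.png",p[:,:,::-1])
    if n=="side": crop(p,(160,100,400,330),2.4,"pics/s2c.png")
    if n=="scene": crop(p,(230,120,370,260),4,"pics/c2c.png")
E
```

```text
t 4.2 pos [549.3 137.8   6.5] rel pad xg,yg 30.3 142.3 F [-0.1  0.2  0. ] gap 49.7 dp cm [0.25 0.01 0.03]
turn [ 0.05 -0.02 -0.36]
```

View pics/wrist2.png

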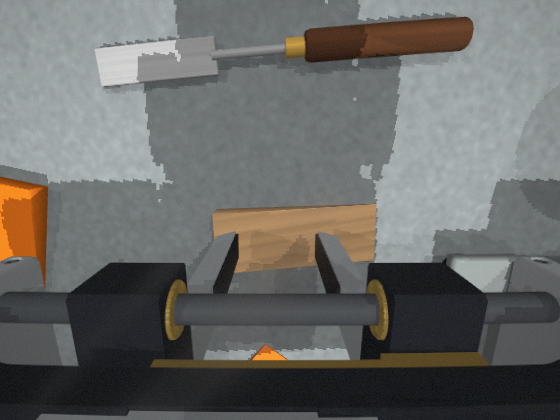

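View pics/s2c.png

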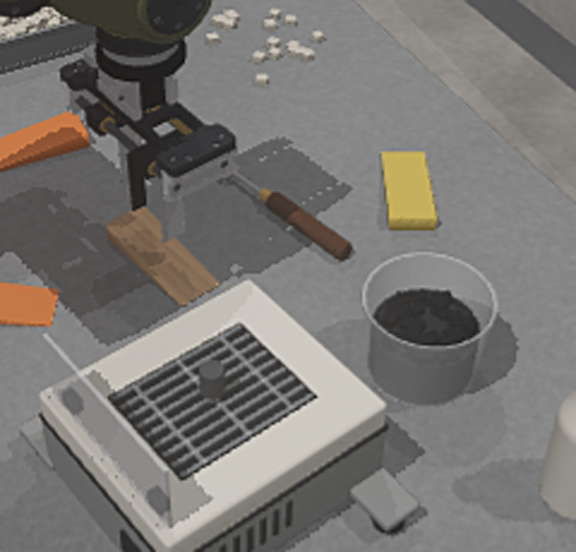

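View pics/c2c.png

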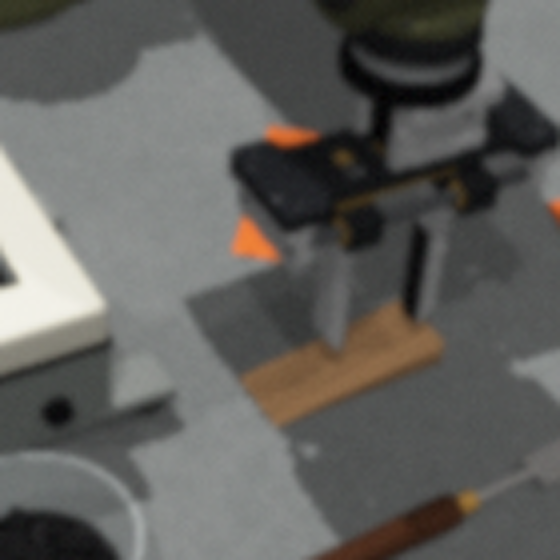

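```bash
python3 - <<'E'
from h import *
np.set_printoptions(suppress=True,precision=1)
c=calibration("wrist")
for n,P in (("thick",atz(c,[(213,211),(217,272)],18)),("thin",atz(c,[(376,205),(376,263)],1.5)),("lug",atz(c,[(447,259)],26))):
    print(n,P,(P[:,:2]-PAD)@XG,(P[:,:2]-PAD)@YG)
print(np.array(c["world_from_camera"]).round(2))
E
```

```text
thick [[561.1 183.6  18. ]
 [515.9 175.7  18. ]] [49.3  3.4] [185.6 185. ]
thin [[580.7  66.4   1.5]
 [535.1  55.2   1.5]] [50.   3.2] [66.8 63. ]
lug [[555.  17.  26.]] [16.8] [22.1]
[[  0.2  -1.   -0.2 615.3]
 [ -1.   -0.2  -0.  147.7]
 [ -0.    0.2  -1.  215. ]
 [  0.    0.    0.    1. ]]
```

```bash
python3 - <<'E'
from h import *
np.set_printoptions(suppress=True,precision=1,linewidth=150)
p,d=camera("scene");c=calibration("scene")
L=[(313,y) for y in range(188,214,2)]+[(336,y) for y in range(180,206,2)]+[(332,y) for y in range(186,206,3)]
P=dep(c,L,d)
for l,q in zip(L,P): print(l,q,p[l[1],l[0]])
crop(p,(285,165,350,230),9,"pics/c3c.png")
print(manip.read_state()["eef_pos"])
E
```

```text
(313, 188) [562.3 104.   99.1] [88 88 87]
(313, 190) [561.  105.2  91.5] [91 91 91]
(313, 192) [561.8 105.5  85.9] [94 95 95]
(313, 194) [563.9 105.1  81.6] [99 99 99]
(313, 196) [562.2 106.5  73.4] [97 97 98]
(313, 198) [565.1 105.8  69.8] [101 101 100]
(313, 200) [563.1 107.4  61.2] [102 102 102]
(313, 202) [563.6 107.8  55. ] [104 104 105]
(313, 204) [564.9 107.8  49.6] [103 103 102]
(313, 206) [564.7 108.6  42.5] [99 90 84]
(313, 208) [542.3 120.4  11.1] [97 75 56]
(313, 210) [548.  118.3  10.3] [113  85  58]
(313, 212) [554.2 115.9   9.9] [132  99  68]
(336, 180) [553.3 164.4 101.4] [38 39 37]
(336, 182) [550.6 166.9  92.3] [44 44 45]
(336, 184) [551.  167.6  86.3] [54 54 54]
(336, 186) [554.4 166.6  83.2] [69 69 68]
(336, 188) [553.9 167.8  76.1] [77 77 77]
(336, 190) [552.3 169.7  67.8] [84 84 84]
(336, 192) [554.  169.7  62.8] [90 91 90]
(336, 194) [552.4 171.6  54.4] [96 96 96]
(336, 196) [551.4 173.2  46.5] [100  99 100]
(336, 198) [515.4 195.4   1.3] [95 94 93]
(336, 200) [537.9 183.2  18. ] [95 85 73]
(336, 202) [543.5 180.9  16.8] [128 100  72]
(336, 204) [553.  176.3  20. ] [137 103  72]
(332, 186) [541.1 163.5  72.5] [27 27 28]
(332, 189) [543.7 163.4  65.1] [23 23 23]
(332, 192) [545.6 163.8  56.9] [16 14 14]
(332, 195) [546.1 164.9  47.2] [17 17 16]
(332, 198) [548.1 165.1  39. ] [45 35 26]
(332, 201) [537.8 172.5  17.2] [108  82  57]
(332, 204) [547.1 168.6  16.6] [133 101  69]
[549.6 137.9   6.5]
```

View pics/c3c.png

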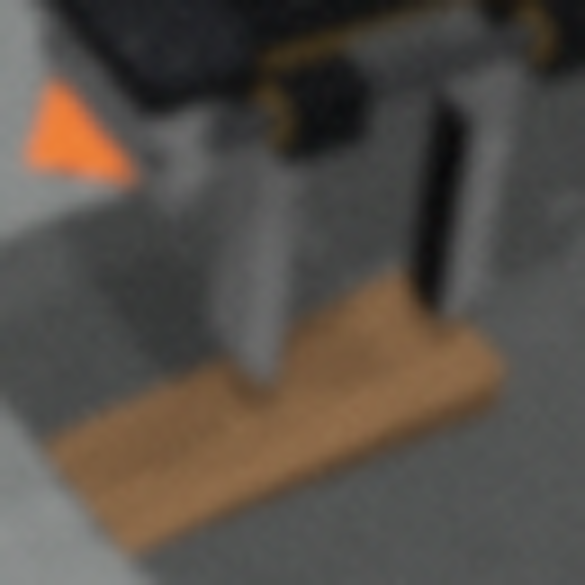

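```bash
python3 - <<'E'
from h import *
np.set_printoptions(suppress=True,precision=1,linewidth=150)
c=calibration("wrist");s=manip.read_state();M=R.from_euler("xyz",s["eef_rot"]).as_matrix()
p,d=camera("wrist")
L=[(236,236),(234,240),(230,244),(226,250),(220,255),(232,250),(319,236),(322,241),(328,246),(338,252)]
for l,q in zip(L,dep(c,L,d)): print(l,q,"tool",M.T@(q-s["eef_pos"]),p[l[1],l[0]])
crop(p,(170,200,390,300),3.5,"pics/w4c.png")
# start image
d0=np.load("pics/wrist0.npy")
E
```

```text
(236, 236) [553.9 163.4  41.3] tool [-34.7   8.5 -24.5] [26 26 26]
(234, 240) [553.2 163.7  47.2] tool [-40.6   8.  -24.9] [26 25 27]
(230, 244) [555.  164.5  59.2] tool [-52.6   9.9 -25.4] [101 102 104]
(226, 250) [555.2 165.1  69.4] tool [-62.8  10.3 -26. ] [112 113 114]
(220, 255) [554.1 167.2  74.4] tool [-67.8   9.5 -28.3] [110 114 115]
(232, 250) [552.  162.8  60.4] tool [-53.8   6.7 -24.2] [27 27 25]
(319, 236) [562.6 112.5  42.9] tool [-36.3   9.   27.1] [105 105 104]
(322, 241) [563.4 112.5  54.3] tool [-47.7   9.9  27.2] [114 115 114]
(328, 246) [563.4 110.3  61.6] tool [-55.1   9.6  29.5] [119 119 120]
(338, 252) [564.2 106.7  71.1] tool [-64.5   9.8  33.1] [116 118 118]
```

View pics/w4c.png

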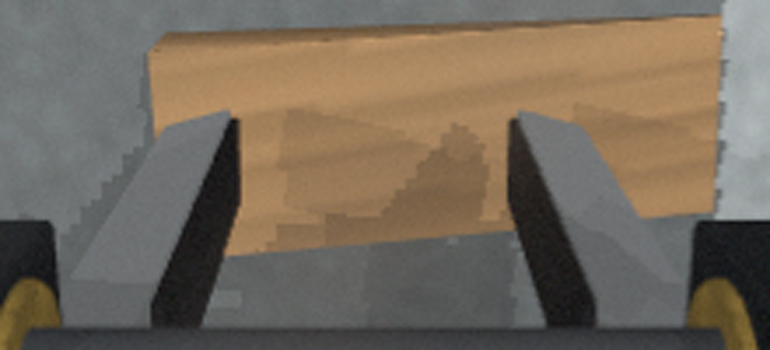

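```bash
python3 - <<'E'
from h import *
np.set_printoptions(suppress=True,precision=1,linewidth=150)
d=np.load("pics/wrist0.npy");c=calibration("wrist")
s=manip.read_state();M=R.from_euler("xyz",s["eef_rot"]).as_matrix()
# camera rigid to tool: use current calibration to convert to tool frame
for L in ([(204,234),(203,237),(202,240),(200,245),(350,234),(353,237),(356,240),(358,245)],):
    for l,q in zip(L,dep(c,L,d)): print(l,"tool",M.T@(q-s["eef_pos"]))
E
```

```text
(204, 234) tool [130.9 -45.6 -87.6]
(203, 237) tool [-30.3   6.3 -46.4]
(202, 240) tool [-33.4   5.4 -46.3]
(200, 245) tool [-38.9   4.1 -46.3]
(350, 234) tool [-31.3   8.6  47.6]
(353, 237) tool [-36.    8.2  48.4]
(356, 240) tool [-42.    8.4  48.6]
(358, 245) tool [-49.    7.8  48. ]
```

The fingertips are actually about 31–35 mm behind the reported TCP: the scene and wrist depth agree, and the wedge hasn't moved. They passed over the wedge, so I'll back off and go lower.

{"api": "jog_arm", "payload": {
  "turn": [
    [0,0,-0.3],
    [0,0,0],
    [0,0,0],
    [0,0,0],
    [0,0,0],
    [0,0,0]
  ],
  "dp": [
    [0,2,0],
    [0,1.9,0],
    [1,0,0],
    [1,0,0],
    [0.7,0,0],
    [0,0,0]
  ],
  "gripper": [0.47,0.47,0.47,0.47,0.47,0.47]
}}

```text
clock: 5.2
eef_pos: [587.0, 144.0, -23.3]
eef_rot: [-1.813, 1.569, 3.06]
wrist_force: [0.9, 0.6, 0.3]
finger_gap: 49.4
```

```bash
python3 - <<'E'
from h import *
np.set_printoptions(suppress=True,precision=1,linewidth=150)
t=PAD+30.5*XG+142*YG
plan(*t,-27,-YG)
p,d=camera("scene");c=calibration("scene");np.save("pics/c5.npy",d)
crop(p,(270,165,370,240),8,"pics/c5c.png")
E
```

```text
t 5.2 pos [587.  144.  -23.3] rel pad xg,yg 68.5 142.4 F [0.9 0.6 0.3] gap 49.4 dp cm [ 0.4 -3.8  0. ]
turn [ 0.1 -0.   0.1]
```

View pics/c5c.png

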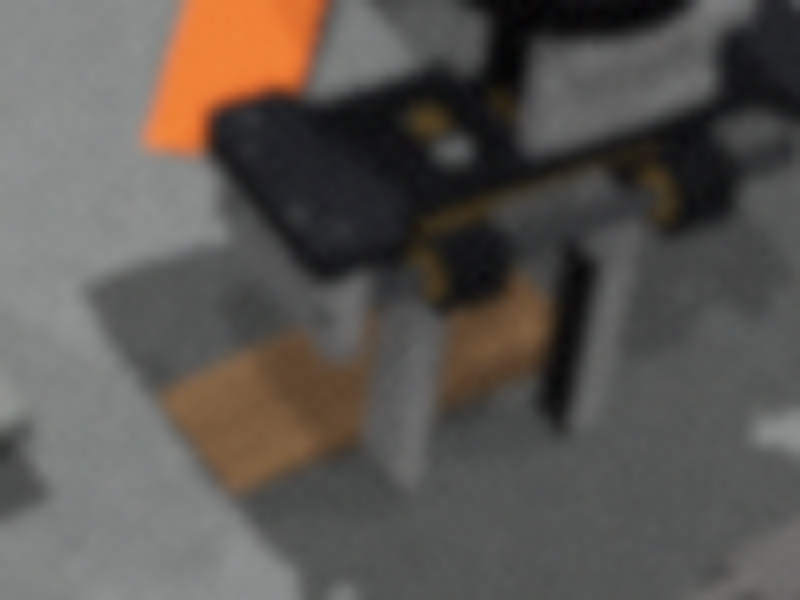

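```bash
python3 - <<'E'
from h import *
np.set_printoptions(suppress=True,precision=1,linewidth=150)
d=np.load("pics/c5.npy");c=calibration("scene")
L=[(321,v) for v in range(218,230)]+[(341,v) for v in range(211,222)]+[(313,v) for v in range(200,214,2)]
for l,q in zip(L,dep(c,L,d)): print(l,q,((q[:2]-PAD)@XG).round(1),((q[:2]-PAD)@YG).round(1))
E
```

```text
(321, 218) [1176.7 -194.4  705.2] 596.9 -285.6
(321, 219) [600.  116.1  31.3] 77.0 112.8
(321, 220) [601.8 115.5  29.9] 78.7 111.9
(321, 221) [599.1 117.4  23.1] 76.3 114.2
(321, 222) [601.3 116.6  22.2] 78.3 113.1
(321, 223) [599.7 117.9  16.7] 76.9 114.6
(321, 224) [600.6 117.8  14.1] 77.8 114.4
(321, 225) [600.4 118.4  10.2] 77.7 115.0
(321, 226) [597.1 120.6   2.6] 74.8 117.7
(321, 227) [599.6 119.7   2. ] 77.1 116.4
(321, 228) [601.2 119.2   0.3] 78.6 115.6
(321, 229) [603.1 118.6  -1.1] 80.4 114.7
(341, 211) [587.8 172.7  30.2] 73.9 170.6
(341, 212) [589.2 172.4  28.3] 75.3 170.1
(341, 213) [590.5 172.2  26.2] 76.5 169.6
(341, 214) [589.1 173.6  21. ] 75.4 171.2
(341, 215) [594.2 171.   23.3] 79.9 167.9
(341, 216) [590.7 173.7  15.6] 77.0 171.1
(341, 217) [592.9 172.9  14.6] 79.0 170.0
(341, 218) [589.2 175.8   6.5] 75.8 173.4
(341, 219) [587.8 177.3   1.1] 74.6 175.1
(341, 220) [590.5 176.1   0.6] 77.1 173.6
(341, 221) [594.1 174.5   1.2] 80.4 171.3
(313, 200) [634.   72.5 135.5] 103.6 64.4
(313, 202) [632.8  73.7 128.4] 102.6 65.7
(313, 204) [631.8  74.8 121.3] 101.7 67.0
(313, 206) [632.6  75.  116.1] 102.6 67.0
(313, 208) [630.6  76.6 107.8] 100.9 68.9
(313, 210) [546.1 119.2   8.2] 24.3 124.4
(313, 212) [553.7 116.2   9.4] 31.3 120.2
```

{"api": "jog_arm", "payload": {
  "turn": [
    [0,0,0],
    [0,0,0],
    [0,0,0],
    [0,0,0],
    [0,0,0],
    [0,0,0],
    [0,0,0]
  ],
  "dp": [
    [0.3,0,0],
    [0,-0.5,0],
    [0,-0.5,0],
    [0,-0.5,0],
    [0,-0.5,0],
    [0,-0.5,0],
    [0,0,0]
  ],
  "gripper": [0.47,0.47,0.47,0.47,0.47,0.47,0.47]
}}

```text
clock: 6.12
eef_pos: [561.0, 139.8, -25.0]
eef_rot: [2.074, 1.57, 0.664]
wrist_force: [-0.2, 0.0, -0.1]
finger_gap: 49.5
```

```bash
python3 - <<'E'
from h import *
t=PAD+30.5*XG+142*YG
plan(*t,-26.5,-YG)
E
```

```text
t 6.12 pos [561.  139.8 -25. ] rel pad xg,yg 42.2 142.4 F [-0.2  0.  -0.1] gap 49.5 dp cm [ 0.15 -1.17  0.04]
turn [ 0.06 -0.02 -0.04]
```

{"api": "jog_arm", "payload": {
  "turn": [
    [0,0,0],
    [0,0,0],
    [0,0,0]
  ],
  "dp": [
    [0,-0.6,0],
    [0,-0.55,0],
    [0,0,0]
  ],
  "gripper": [0.47,0.47,0.47]
}}

```text
clock: 6.5
eef_pos: [549.0, 137.9, -24.9]
eef_rot: [1.912, 1.57, 0.502]
wrist_force: [0.5, -0.3, 0.8]
finger_gap: 50.0
```

```bash
python3 - <<'E'
from h import *
t=PAD+30.5*XG+142*YG
plan(*t,-26.5,-YG)
p,d=camera("wrist");cv2.imwrite("pics/w6.png",p[:,:,::-1]);crop(p,(170,170,470,300),2.6,"pics/w6c.png")
p,d=camera("scene");crop(p,(230,165,370,260),5.5,"pics/c6c.png")
E
```

```text
t 6.5 pos [549.  137.9 -24.9] rel pad xg,yg 30.1 142.4 F [ 0.5 -0.3  0.8] gap 50.0 dp cm [0.16 0.04 0.04]
turn [ 0.06 -0.02 -0.07]
```

View pics/w6c.png

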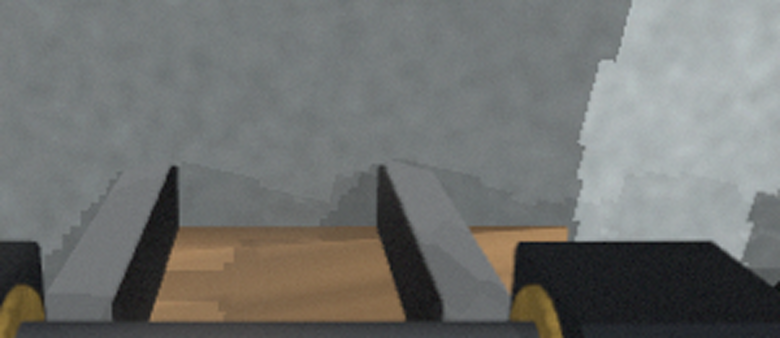

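View pics/c6c.png

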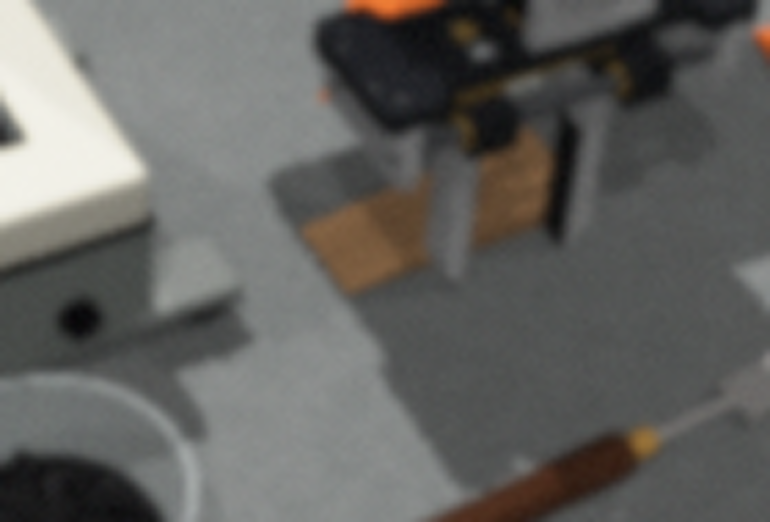

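{"api": "jog_arm", "payload": {
  "turn": [
    [0,0,0],
    [0,0,0],
    [0,0,0],
    [-10,0,0],
    [-10,0,0],
    [-10,0,0],
    [-10,0,0],
    [-10,0,0]
  ],
  "dp": [
    [0,1.5,0],
    [-4,0,0],
    [-4,0,0],
    [0,0,0],
    [0,0,0],
    [0,0,0],
    [0,0,0],
    [0,0,0]
  ],
  "gripper": [0.47,0.47,0.47,0.79,0.79,0.79,0.79,0.79]
}}

```text
clock: 7.6
eef_pos: [564.9, 140.3, 57.3]
eef_rot: [1.756, 1.57, 1.246]
wrist_force: [-0.0, -0.4, -0.6]
finger_gap: 19.6
```

{"api": "jog_arm", "payload": {
  "turn": [
    [-10,0,0],
    [-10,0,0],
    [-10,0,0],
    [-10,0,0],
    [0,0,0]
  ],
  "dp": [
    [0,0,0],
    [0,0,0],
    [0,0,0],
    [0,0,0],
    [0,0,0]
  ],
  "gripper": [0.79,0.79,0.79,0.79,0.79]
}}

```text
clock: 8.22
eef_pos: [565.2, 140.4, 56.9]
eef_rot: [2.408, 1.57, 2.619]
wrist_force: [-0.1, -0.4, -0.4]
finger_gap: 19.8
```

```bash
python3 - <<'E'
from h import *
t=PAD+215*YG
plan(*t,60,XG)
for n in ("wrist","side"):
    p,d=camera(n);cv2.imwrite(f"pics/{n}7.png",p[:,:,::-1])
    if n=="side": crop(p,(160,130,360,290),3.6,"pics/s7c.png")
E
```

```text
t 8.22 pos [565.2 140.4  56.9] rel pad xg,yg 46.4 142.3 F [-0.1 -0.4 -0.4] gap 19.8 dp cm [-0.3   7.5  -4.27]
turn [ 2.88 -0.03 -0.03]
```

View pics/wrist7.png

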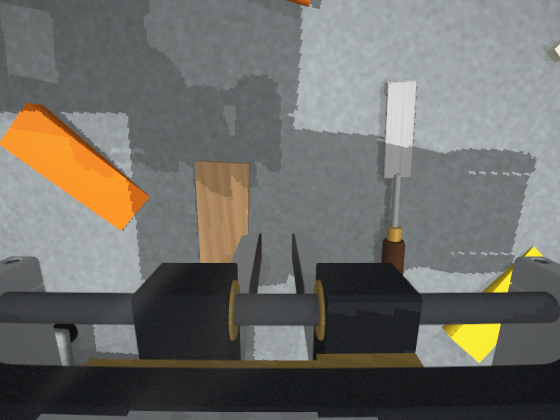

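View pics/s7c.png

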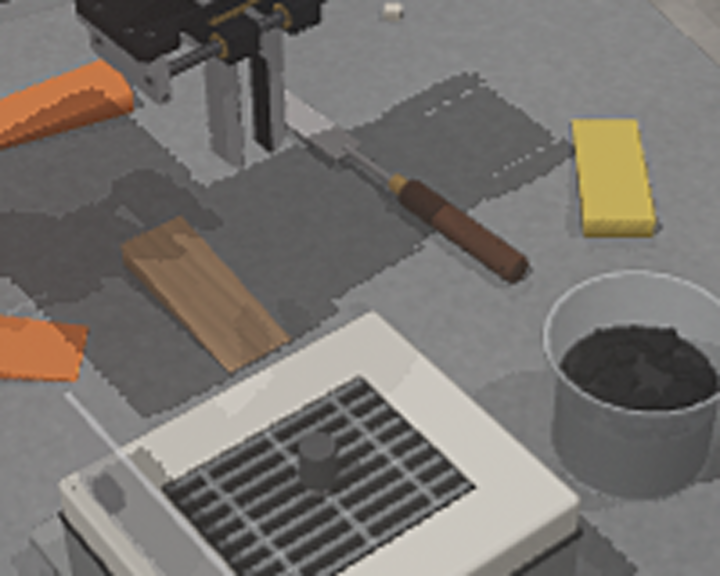

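```bash
python3 - <<'E'
from h import *
np.set_printoptions(suppress=True,precision=1,linewidth=150)
c=calibration("wrist");s=calibration("side")
sv=lambda L:[(160+x/3.6,130+y/3.6) for x,y in L]
for n,P in (("thick w",atz(c,[(194,162),(249,164)],18)),("thick s",atz(s,sv([(123,240),(180,216)]),18)),("thin s",atz(s,sv([(232,373),(288,343)]),1.5)),("sides w @ z5",atz(c,[(203,262),(248,235)],5))):
    print(n,P.tolist(),(P[:,:2]-PAD)@XG,(P[:,:2]-PAD)@YG)
E
```

```text
thick w [[487.9644057101618, 172.7728488376236, 18.0], [533.5393628282947, 180.54674233312377, 18.0]] [-24.6  21.6] [186.6 187. ]
thick s [[490.97215476950043, 175.04919345006613, 18.0], [531.9169151291154, 178.78927231346154, 18.0]] [-21.3  19.7] [188.3 185.5]
thin s [[508.07968910833915, 52.098850553264924, 1.5], [548.8361953867392, 58.55194116248731, 1.5000000000001137]] [-24.   17.3] [64.2 64.1]
sides w @ z5 [[506.45161534148565, 78.39234890355291, 5.0], [543.8102349479751, 114.14187889551812, 5.0]] [-21.4  21.2] [ 90.5 119.8]
```

{"api": "jog_arm", "payload": {
  "turn": [
    [2.8,0,0],
    [0,0,0],
    [0,0,0],
    [0,0,0],
    [0,0,0]
  ],
  "dp": [
    [0,2,-1.2],
    [0,2,-1.1],
    [0,2,-1.1],
    [0,1.5,-1],
    [0,0,0]
  ],
  "gripper": [0.79,0.79,0.79,0.79,0.79]
}}

```text
clock: 8.95
eef_pos: [508.1, 208.7, 57.0]
eef_rot: [2.036, 1.57, 2.175]
wrist_force: [0.4, -0.8, 0.6]
finger_gap: 19.8
```

```bash
python3 - <<'E'
from h import *
t=PAD+215*YG-1*XG
plan(*t,-25,XG)
E
```

```text
t 8.95 pos [508.1 208.7  57. ] rel pad xg,yg 1.0 218.9 F [ 0.4 -0.8  0.6] gap 19.8 dp cm [ 8.2  -0.4  -0.19]
turn [-1.16 -0.01 -0.02]
```

{"api": "jog_arm", "payload": {
  "turn": [
    [-1.1,0,0],
    [0,0,0],
    [0,0,0],
    [0,0,0],
    [0,0,0],
    [0,0,0],
    [0,0,0],
    [0,0,0]
  ],
  "dp": [
    [3,-0.3,-0.2],
    [3,0,0],
    [1.6,0,0],
    [0.6,0,0],
    [0,-0.8,0],
    [0,-0.8,0],
    [0,-0.5,0],
    [0,0,0]
  ],
  "gripper": [0.79,0.79,0.79,0.79,0.79,0.79,0.79,0.79]
}}

```text
clock: 9.95
eef_pos: [514.0, 181.8, -23.9]
eef_rot: [0.147, 1.565, 0.301]
wrist_force: [-0.2, -0.4, 0.0]
finger_gap: 19.7
```

```bash
python3 - <<'E'
from h import *
t=PAD+130*YG-1*XG
plan(*t,-25,XG)
E
```

```text
t 9.95 pos [514.  181.8 -23.9] rel pad xg,yg 2.5 191.3 F [-0.2 -0.4  0. ] gap 19.7 dp cm [ 0.1  -6.14 -0.31]
turn [-0.34  0.35 -0.05]
```

{"api": "jog_arm", "payload": {
  "turn": [
    [-0.3,0.3,0],
    [0,0,0],
    [0,0,0],
    [0,0,0],
    [0,0,0],
    [0,0,0],
    [0,0,0],
    [0,0,0]
  ],
  "dp": [
    [0.1,-0.6,0],
    [0,-0.8,0],
    [0,-0.8,0],
    [0,-0.8,0],
    [0,-0.8,0],
    [0,-0.8,0],
    [0,-0.5,0],
    [0,0,0]
  ],
  "gripper": [0.79,0.79,0.79,0.79,0.79,0.79,0.79,0.79]
}}

```text
clock: 10.95
eef_pos: [522.8, 127.8, -24.7]
eef_rot: [0.76, 1.569, 0.92]
wrist_force: [-0.1, -0.1, -0.6]
finger_gap: 19.8
```

```bash
python3 - <<'E'
from h import *
t=PAD+130*YG-1*XG
plan(*t,-25,XG)
for n in ("side","scene"):
    p,d=camera(n);cv2.imwrite(f"pics/{n}8.png",p[:,:,::-1])
    if n=="side": crop(p,(160,130,360,290),3.6,"pics/s8c.png")
    else: crop(p,(230,155,370,260),5.5,"pics/c8c.png")
E
```

```text
t 10.95 pos [522.8 127.8 -24.7] rel pad xg,yg 2.6 136.7 F [-0.1 -0.1 -0.6] gap 19.8 dp cm [ 0.03 -0.67 -0.36]
turn [-0.03  0.06 -0.06]
```

View pics/s8c.png

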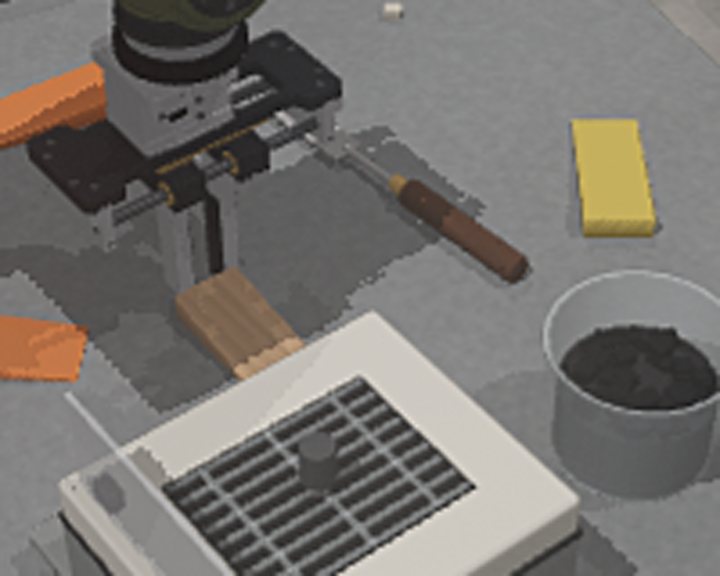

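View pics/c8c.png

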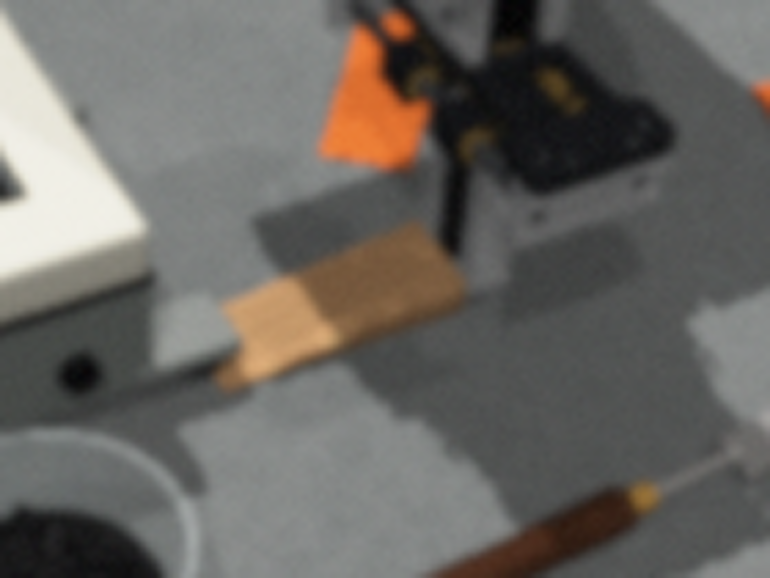

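```bash
python3 - <<'E'
from h import *
np.set_printoptions(suppress=True,precision=1,linewidth=150)
s=calibration("side");c=calibration("scene")
sv=lambda L:[(160+x/3.6,130+y/3.6) for x,y in L]
cv=lambda L:[(230+x/5.5,155+y/5.5) for x,y in L]
for n,P in (("thick s",atz(s,sv([(176,298),(234,268)]),18)),("s sides t 8",atz(s,sv([(241,378),(300,343)]),7)),("thick scene",atz(c,cv([(415,224),(466,282)]),18)),("scene near edge z3.5",atz(c,cv([(240,387)]),3.)),("lug scene",atz(c,cv([(238,345)]),26))):
    print(n,P.tolist(),(P[:,:2]-PAD)@XG,(P[:,:2]-PAD)@YG)
E
```

```text
thick s [[499.02134255784927, 111.10924735947924, 18.0], [541.6461978672095, 118.41442957870515, 18.0]] [-23.5  19.7] [123.9 124.4]
s sides t 8 [[509.0985838754658, 41.03033294217505, 7.0], [553.0202092999021, 50.219172627592, 7.0]] [-24.7  20.1] [53.2 55.2]
thick scene [[502.12799250346256, 114.89332282644551, 18.0], [544.0703356396826, 123.60708356720062, 18.0]] [-19.9  22.9] [127.2 129.1]
scene near edge z3.5 [[563.9048297507701, 11.84758002588572, 3.0]] [24.7] [15.6]
lug scene [[560.3704303389078, 11.523106376026988, 26.0]] [21.2] [15.9]
```

{"api": "jog_arm", "payload": {
  "turn": [
    [0,0,0],
    [0,0,0],
    [0,0,0],
    [0,0,0]
  ],
  "dp": [
    [0,-0.5,0],
    [0,-0.5,0],
    [0,-0.5,0],
    [0,-0.3,0]
  ],
  "gripper": [0.79,0.79,0.79,0.79]
}}

```text
clock: 11.55
eef_pos: [525.7, 109.8, -24.7]
eef_rot: [0.787, 1.569, 0.947]
wrist_force: [-0.7, 0.2, 0.3]
finger_gap: 20.0
```

{"api": "jog_arm", "payload": {
  "turn": [
    [0,0,0],
    [0,0,0]
  ],
  "dp": [
    [0,-0.3,0],
    [0,-0.3,0]
  ],
  "gripper": [0.79,0.79]
}}

```text
clock: 11.8
eef_pos: [526.8, 103.5, -24.7]
eef_rot: [0.844, 1.569, 1.004]
wrist_force: [-0.5, 3.6, 0.0]
finger_gap: 19.6
```

{"api": "jog_arm", "payload": {
  "turn": [
    [0,0,0],
    [0,0,0]
  ],
  "dp": [
    [0,-0.3,0],
    [0,-0.3,0]
  ],
  "gripper": [0.79,0.79]
}}

```text
clock: 12.05
eef_pos: [527.3, 100.4, -24.6]
eef_rot: [1.365, 1.564, 1.524]
wrist_force: [-3.3, 23.0, 1.7]
finger_gap: 19.4
```

{"api": "jog_arm", "payload": {
  "turn": [
    [0,0,0],
    [0,0,0]
  ],
  "dp": [
    [0,0.4,0],
    [0,0,0]
  ],
  "gripper": [0.79,0.79]
}}

```text
clock: 12.3
eef_pos: [526.5, 104.6, -24.6]
eef_rot: [1.379, 1.564, 1.539]
wrist_force: [-0.8, -0.4, -0.4]
finger_gap: 19.6
```

```bash
python3 - <<'E'
from h import *
t=PAD+130*YG-1*XG
plan(*t,-25,XG)
for n in ("side","scene"):
    p,d=camera(n);cv2.imwrite(f"pics/{n}9.png",p[:,:,::-1]);np.save(f"pics/{n}9.npy",d)
    if n=="side": crop(p,(160,170,370,400),2.6,"pics/s9c.png")
    else: crop(p,(230,155,370,260),5.5,"pics/c9c.png")
# image shift of grinder in both views vs start, deck area
for n,b in (("side",(180,290,340,390)),("scene",(150,180,250,250))):
    a=cv2.imread(f"pics/{n}0.png",0)[b[1]:b[3],b[0]:b[2]].astype(np.float32);e=cv2.imread(f"pics/{n}9.png",0)[b[1]:b[3],b[0]:b[2]].astype(np.float32)
    print(n,cv2.phaseCorrelate(a,e,cv2.createHanningWindow(a.shape[::-1],cv2.CV_32F)))
E
```

```text
t 12.3 pos [526.5 104.6 -24.6] rel pad xg,yg 2.6 113.1 F [-0.8 -0.4 -0.4] gap 19.6 dp cm [ 0.05  1.69 -0.36]
turn [ 0.01  0.07 -0.36]
side ((0.009070788803953178, 0.024984540255019283), 1.0359859113693237)
scene ((-0.11015027399345456, -0.034286411796969674), 0.9300271521674263)
```

View pics/s9c.png

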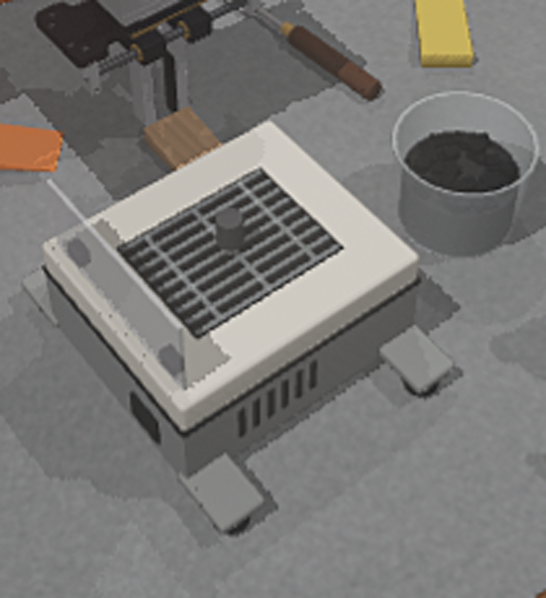

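View pics/c9c.png

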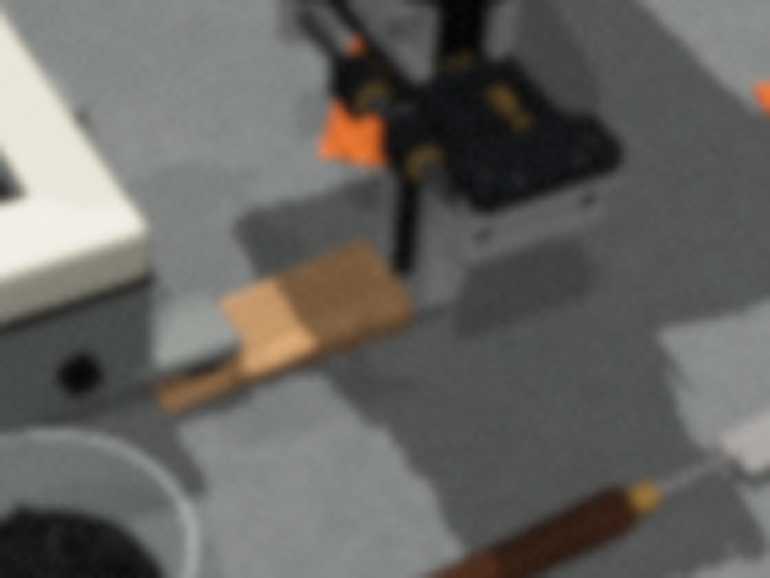

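{"api": "jog_arm", "payload": {
  "turn": [
    [0,0,0],
    [0,0,0],
    [0,0,0],
    [0,0,0],
    [0,0,0],
    [0,0,0]
  ],
  "dp": [
    [0,2,0],
    [-4,0,0],
    [-5,0,0],
    [-5,0,0],
    [-1,0,0],
    [0,0,0]
  ],
  "gripper": [0.79,0.79,1,1,1,1]
}}

```text
clock: 13.15
eef_pos: [521.6, 127.7, 128.7]
eef_rot: [1.791, 1.565, 1.952]
wrist_force: [0.0, 0.3, -0.8]
finger_gap: 0.6
```

```bash
python3 - <<'E'
from h import *
t=PAD-47*YG-5*XG
plan(*t,110,XG)
for n in ("side","scene"):
    p,d=camera(n);cv2.imwrite(f"pics/{n}10.png",p[:,:,::-1]);np.save(f"pics/{n}10.npy",d)
    if n=="scene": crop(p,(230,155,370,260),5.5,"pics/c10c.png")
E
```

```text
t 13.15 pos [521.6 127.7 128.7] rel pad xg,yg 1.4 136.7 F [ 0.   0.3 -0.8] gap 0.6 dp cm [  1.76 -18.38  -0.65]
turn [ 0.04 -0.08 -0.34]
```

View pics/c10c.png

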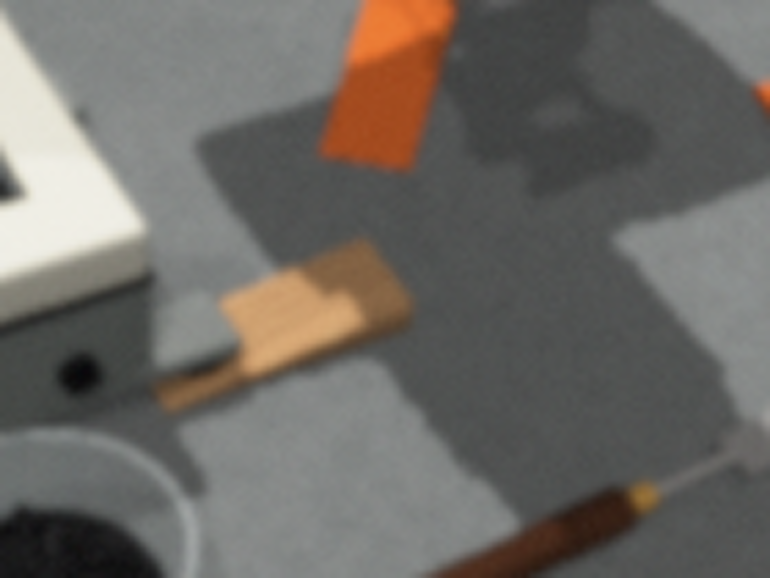

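{"api": "jog_arm", "payload": {
  "turn": [
    [0,0,-0.3],
    [0,0,0],
    [0,0,0],
    [0,0,0],
    [0,0,0],
    [0,0,0],
    [0,0,0]
  ],
  "dp": [
    [0,-3.5,-0.3],
    [0,-4,-0.3],
    [0,-4,0],
    [0,-4,0],
    [0,-2.9,0],
    [1.5,0,0],
    [0,0,0]
  ],
  "gripper": [1,1,1,1,1,1,1]
}}

```text
clock: 14.12
eef_pos: [540.5, -58.7, 100.0]
eef_rot: [2.899, 1.55, 3.06]
wrist_force: [0.4, 0.5, 0.1]
finger_gap: 0.6
```

```bash
python3 - <<'E'
from h import *
t=PAD-47*YG-5*XG
plan(*t,76,XG)
p,d=camera("side");crop(p,(160,100,370,330),2.6,"pics/s11c.png")
E
```

```text
t 14.12 pos [540.5 -58.7 100. ] rel pad xg,yg -9.6 -50.3 F [0.4 0.5 0.1] gap 0.6 dp cm [2.4  0.31 0.51]
turn [ 0.09 -1.15 -0.28]
```

View pics/s11c.png

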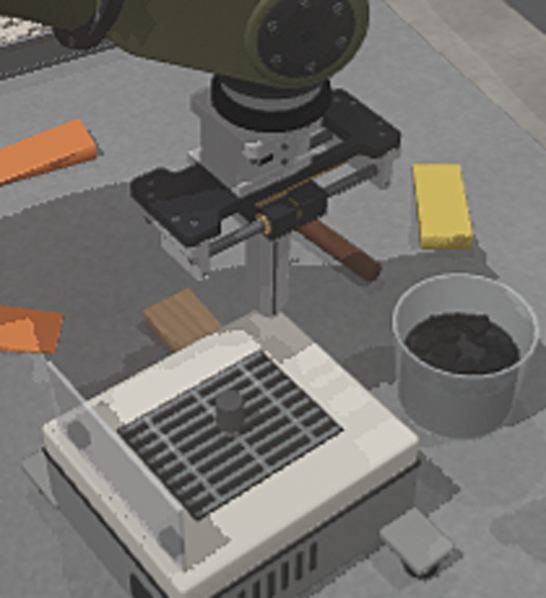

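{"api": "jog_arm", "payload": {
  "turn": [
    [0,-1,0],
    [0,0,0],
    [0,0,0],
    [0,0,0]
  ],
  "dp": [
    [0.6,0.3,0.5],
    [0.6,0,0],
    [0.5,0,0],
    [0,0,0]
  ],
  "gripper": [1,1,1,1]
}}

```text
clock: 14.68
eef_pos: [545.6, -52.4, 82.7]
eef_rot: [1.578, 1.566, 1.742]
wrist_force: [-0.6, -0.8, 0.2]
finger_gap: 0.5
```

{"api": "jog_arm", "payload": {
  "turn": [
    [0,0,0],
    [0,0,0]
  ],
  "dp": [
    [0.2,0,0],
    [0.2,0,0]
  ],
  "gripper": [1,1]
}}

```text
clock: 14.92
eef_pos: [545.8, -52.4, 78.9]
eef_rot: [1.425, 1.566, 1.59]
wrist_force: [0.2, -0.7, 0.8]
finger_gap: 0.4
```

{"api": "jog_arm", "payload": {
  "turn": [
    [0,0,0]
  ],
  "dp": [
    [0.15,0,0]
  ],
  "gripper": [1]
}}

```text
clock: 15.05
eef_pos: [545.8, -52.5, 77.3]
eef_rot: [1.403, 1.566, 1.567]
wrist_force: [0.1, 0.3, 0.2]
finger_gap: 0.4
```

{"api": "jog_arm", "payload": {
  "turn": [
    [0,0,0]
  ],
  "dp": [
    [0.12,0,0]
  ],
  "gripper": [1]
}}

```text
clock: 15.18
eef_pos: [546.0, -52.5, 77.1]
eef_rot: [1.283, 1.566, 1.447]
wrist_force: [-9.5, 1.5, 19.4]
finger_gap: 0.9
```

{"api": "jog_arm", "payload": {
  "turn": [
    [0,0,0]
  ],
  "dp": [
    [0.1,0,0]
  ],
  "gripper": [1]
}}

```text
clock: 15.3
eef_pos: [546.0, -52.5, 77.2]
eef_rot: [1.225, 1.566, 1.39]
wrist_force: [-6.6, 1.2, 12.5]
finger_gap: 0.7
```

{"api": "jog_arm", "payload": {
  "turn": [
    [0,0,0]
  ],
  "dp": [
    [0.1,0,0]
  ],
  "gripper": [1]
}}

```text
clock: 15.42
eef_pos: [545.9, -52.5, 77.2]
eef_rot: [1.147, 1.566, 1.311]
wrist_force: [-6.6, 1.3, 11.1]
finger_gap: 0.6
```

{"api": "jog_arm", "payload": {
  "turn": [
    [0,0,0],
    [0,0,0],
    [0,0,0],
    [0,0,0]
  ],
  "dp": [
    [0.1,0,0],
    [0.1,0,0],
    [0.1,0,0],
    [0.1,0,0]
  ],
  "gripper": [1,1,1,1]
}}

```text
clock: 15.92
eef_pos: [546.0, -52.5, 77.2]
eef_rot: [0.836, 1.566, 1.001]
wrist_force: [-5.6, 1.8, 10.9]
finger_gap: 0.5
```

```bash
python3 - <<'E'
from h import *
t=PAD-47*YG-5*XG
plan(*t,76,XG)
for n in ("side","scene"):
    p,d=camera(n);cv2.imwrite(f"pics/{n}12.png",p[:,:,::-1]);np.save(f"pics/{n}12.npy",d)
    if n=="scene": crop(p,(130,110,370,290),3.2,"pics/c12c.png")
print(manip.read_state()["wrist_force"])
d=np.load("pics/side12.npy");d0=np.load("pics/side0.npy")
m=(slice(300,330),slice(230,250)); 
for b in ((190,270),(300,280),(235,325)):print(b,[float(np.median(x[b[1]-3:b[1]+4,b[0]-3:b[0]+4])) for x in (d0,d)])
E
```

```text
t 15.93 pos [546.  -52.5  77.2] rel pad xg,yg -3.2 -45.1 F [-5.6  1.8 10.9] gap 0.5 dp cm [ 0.12 -0.19 -0.18]
turn [ 0.25  0.18 -0.2 ]
[-5.64261627  1.79583225 11.09319611]
(190, 270) [888.8756103515625, 887.4849243164062]
(300, 280) [893.2156372070312, 893.51513671875]
(235, 325) [829.5030517578125, 829.8395385742188]
```

View pics/c12c.png

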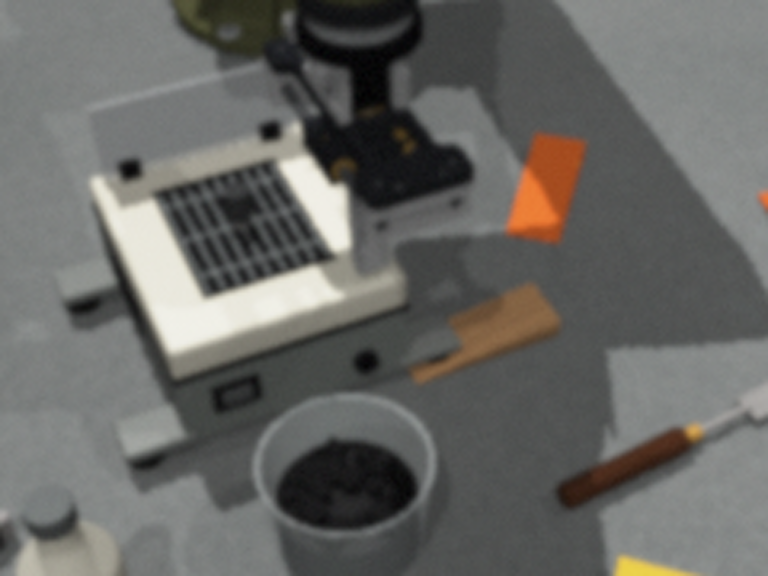

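{"api": "jog_arm", "payload": {
  "turn": [
    [0,0,0],
    [0,0,0],
    [0,0,0],
    [0,0,0],
    [0,0,0],
    [0,0,0],
    [0,0,0]
  ],
  "dp": [
    [-1,0,0],
    [-4,0,0],
    [-4,0,0],
    [0,4,0],
    [0,4,0],
    [0,4,0],
    [0,0,0]
  ],
  "gripper": [1,1,1,1,1,1,1]
}}

```text
clock: 16.9
eef_pos: [526.3, 68.2, 174.1]
eef_rot: [0.414, 1.563, 0.576]
wrist_force: [0.3, 0.5, 0.4]
finger_gap: 0.4
```

```bash
python3 - <<'E'
from h import *
plan(550,0,176,XG)
for n in ("side","scene"):
    p,d=camera(n);cv2.imwrite(f"pics/{n}13.png",p[:,:,::-1]);np.save(f"pics/{n}13.npy",d)
    if n=="scene": crop(p,(130,110,370,290),3.2,"pics/c13c.png")
for n,b in (("side",(190,280,330,390)),("scene",(150,170,245,250))):
    g=lambda k:cv2.imread(f"pics/{n}{k}.png",0)[b[1]:b[3],b[0]:b[2]].astype(np.float32)
    for k in (10,13):print(n,k,cv2.phaseCorrelate(g(0),g(k),cv2.createHanningWindow(g(0).shape[::-1],cv2.CV_32F)))
# deck plane tilt from scene depth
def tilt(k):
    d=np.load(f"pics/side{k}.npy");c=calibration("side")
    L=[(u,v) for u in range(180,325,2) for v in range(215,340,2)]
    P=dep(c,L,d);P=P[(abs(P[:,2]-106)<6)]
    for _ in range(5):
        A=np.c_[P[:,:2],np.ones(len(P))];x=np.linalg.lstsq(A,P[:,2],rcond=None)[0];r=abs(P[:,2]-A@x);P=P[r<2.5]
    return x[:2],len(P)
print("tilt start",tilt(0),"press",tilt(12),"end",tilt(13))
E
```

```text
t 16.9 pos [526.3  68.2 174.1] rel pad xg,yg -3.5 77.2 F [0.3 0.5 0.4] gap 0.4 dp cm [-0.2  -7.11  1.24]
turn [ 0.15  0.41 -0.18]
side 10 ((-0.01772665689934172, 0.05002222818126967), 1.0383694934624212)
side 13 ((-0.0020494643560482473, 0.05615414673813035), 1.0319145739078521)
scene 10 ((-0.06588166895010517, -0.015440960155991945), 0.9653433521588644)
scene 13 ((-0.10389209492506524, -0.0432647304253706), 0.9320415183901787)
tilt start (array([-0.00074185,  0.00172144]), 1660) press (array([-0.00113357,  0.00145148]), 1633) end (array([-0.00176106,  0.00120924]), 1674)
```

View pics/c13c.png

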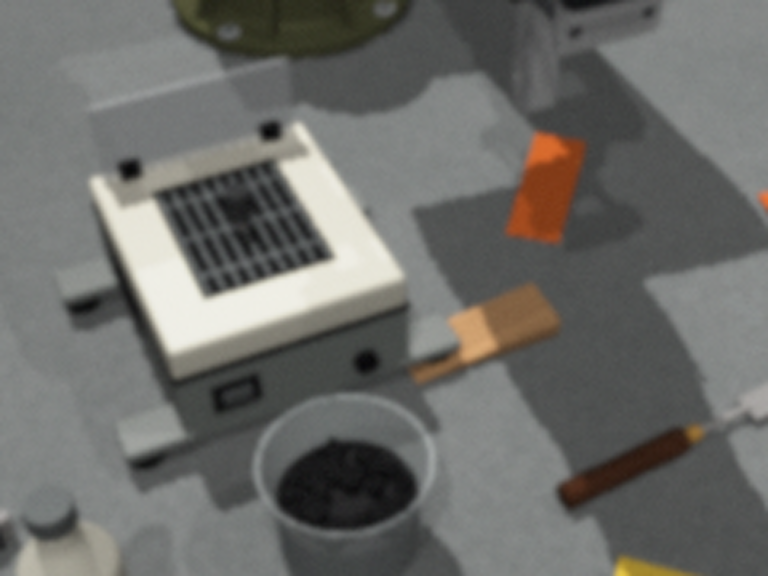

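```bash
python3 -c "
from cell import order
print(order.sign_off())"
```

```text
the job is handed in; nothing more can be done
None
```

I slid the wedge in under the worn foot until it was snug, pressed the deck corner with about 11 N for over half a second without any rocking, moved clear and handed the job in. No verdict was reported.

- **Wedge:** I pushed it about 27 mm sideways to line it up, then in from its thick end. Before it went under the foot it was centred to within about 2 mm. It is in by about 20 mm past the foot centre.
- **Push force:** The last step peaked at 23 N, well above the 3 N where it becomes snug. The pictures showed the grinder had not shifted.
- **Press test:** The tool height held at 77.2 mm under the load. Deck tilt measured about 0.002 rad at the start, under load and at the end. Grinder shift in the pictures was about 0.1 pixel.
- **Fingertips did not match the reported position:** They end about 30 mm behind the reported tool point. My first sideways pass therefore went over the wedge without touching it. Both cameras' depth readings agreed on this, so I worked with that offset afterwards.
- **Not checked:** I could not measure how much load the wedge carries with the robot clear. That it stays loaded is inferred from the push force and the press test. For the other things I only looked at the pictures, and saw nothing moved.

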